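# Set the bracelet-wire length gauge to its 18 cm notch

### The job

Set the wire length gauge for 18 cm bracelets: with a fingertip, gently push the blue sliding stop along its rail, over the first notch, until it drops into the notch at the red line of the ruler, and then tip its raised aluminium stop arm over so that it falls down flat across the wire groove. Only push with the fingers: do not pinch or force the stop, and leave everything else on the table where it lies.

Things in the scene. Friction and masses are not known exactly. Their poses are not given: they have to be found in the camera images.
- gauge: wire length gauge, fixed: wooden base 12 mm thick, 320 mm along y, x -75 to +40 mm; origin on the table, z up. +y: way the stop is pushed; +x: away from the robot (within 25 deg). Rail along y over x = 0, 20 mm wide, top 24 mm up, with notches 9 mm wide at y = 40, 60 (18 cm), 80 mm. On the -x side: white ruler, wire groove at x = -55, brass block 32 mm high at y = -120 to -108 mm
- red_line (a point): middle of the red line across the white ruler, which marks the 18 cm notch (the second of the three); 13 mm above the table. The lines of the 16 and 20 cm notches are black
- carriage (a joint): travel of the blue stop along the gauge's +y, m, 0 to 0.150, starting at 0.005 to 0.055. Notches at 0.080, 0.100 (red line), 0.120. Block 44 mm long (y), 36 wide, 25 to 47 mm above the table, brass cap on it to 51 mm, black pointer at its middle. It slides with about 1 N; a spring roller snaps it by itself over the last 3 mm into a notch (the push drops to nothing); pushing it out takes 4 to 6 N
- push_face (a point): centre of the blue stop's flat end face that looks to the gauge's -y, the face to push: 36 mm wide, 22 mm high, its centre 36 mm above the table and 22 mm behind the pointer; the rail's top is 12 mm below it. It lies over gauge x = 0, at gauge y = -62 mm + travel (+38 mm at the red line)
- stop_arm (a joint): flip arm of the blue stop, rad: 0 = down, level across ruler and groove; about 2.1 = raised, leaning back to the gauge's +x. It swings freely about a pin along y, 38 mm above the table at gauge x = -23 mm, 7 mm beyond the pointer in +y (gauge y = +67 mm at the red line). Tipped towards -x to below 1.6 it falls down by its own weight
- flip_tip (a point): end of the aluminium flip arm (bar 13 mm wide, 7 mm thick, 36 mm from pin to end), on the face that looks to the gauge's +x while raised (up when down). Raised, it is about 70 mm above the table; the 22 mm toe at the arm's end then points to -x and up, to 80 mm
- pliers: stainless flat-nose pliers lying in front of the gauge, 135 mm long, 11 mm high, origin under the joint; leave alone
- dish: white ceramic dish with beads, 110 mm across, 26 mm high, origin under its centre; leave alone
- scoop: green plastic bead scoop, 120 mm long, 18 mm high, origin on the table under the back of its pan; leave alone
- spool: spool of copper wire, 68 mm across, 36 mm high, origin under its centre; leave alone
- tin: closed aluminium tin with a hinged lid, 63 x 93 x 24 mm, origin under its centre; leave alone
- pot: terracotta pot with a succulent, 136 mm across, about 190 mm high in all, origin under its centre; leave alone

How it is judged:
By the outcome, as a careful person would: the job done as asked, in the order asked, and still so for the second after the job is handed in, with the robot touching nothing.
It also fails if it takes over 58 s, if anything falls off the work surface, if the arm or the gripper's body presses on something with over 40 N, if the wrist force passes 120 N, or if a joint passes its speed limit or range.

### The arm

A 6-joint arm with a two-finger parallel gripper is mounted at the origin on the work surface. World frame = base frame: x ahead of the robot, y to its left, z up, the work surface at z = 0. Lengths are in m, angles in rad, forces in N, time in s.
With the tool pointing down it reaches from about 0.25 to 0.725 m from the base axis. Payload 4 kg.
Tool frame: the origin (TCP) lies midway between the tips of the shut fingers; the grasp point (between the pads) lies 19 mm behind it (robot.grasp_offset is the distance from the TCP to the grasp point, in m); z points along the fingers, x is the direction in which the jaws open and shut, and the axes are right-handed (so a half turn about z gives the same grasp; the last joint's range is limited). The gripper opens to 85 mm and grips with 20 to 120 N. Pads are 22 mm wide; open, the fingers measure 114 mm over their backs; the gripper's body (76 mm by 85 mm) begins 54 mm behind the grasp point. The pads swing forward as they close: fully open they stand 13 mm farther back than shut.
Start: joints at [-1.138, 0.241, 0.005, 1.335, 0, 1.571], TCP at [0.21, -0.454, 0.231] pointing down, gripper open.
Joint ranges: [-2.72, 2.72], [-1.05, 1.87], [-1.09, 1.28], [-1.99, 2.15], [-1.42, 1.44], [-3.14, 3.14]. Speed limits (rad/s): [2.79, 2.79, 3.14, 3.14, 3.14, 3.14].

### API

Orientations are given as a unit quaternion [w, x, y, z].
In Python, from workcell import robot, vision gives the robot as it stands.
- The arm moves only by the tool jog_arm, never from a script. Its argument "increments" is a list of rows, each a list of 3 entries, a list of its own where there are three numbers: the turn, a rotation vector about the world's x, y, z in degrees, then the shift along the world's x, y, z in cm, then the closure, from 0 (fully open) to 1 (shut). A call has 1 to 12 rows; each row shifts and turns the pose as measured when the row begins; what a row does not reach is not made up. A row lasts 1/12 s, in which the tool goes at most 41.7 mm and 7.16 degrees, less where a joint would pass 70% of its speed; a pose out of reach is approached as far as the arm can. A call with a gripper value outside its range is refused whole. The fingers move at their own pace and stop on an object; the grip force is fixed at half the most. Time passes only in rows, so rows that do not move let the fingers close. It gives the time, the measured TCP pose, the force and the opening at its end, in the units of the state.
- robot.sense(): the state, without advancing time (a new reading comes with each control period).
- vision.capture(name): name is "side" or "top"; returns (picture, depth): 400x640x3 uint8, red, green, blue; 400x640 float32, m along the optical axis (not along the pixel's ray), 0 where there is no reading.
- vision.get_calibration(name): a dict with "mtx" (3x3 intrinsics, pixels), "D" ([k1, k2, p1, p2, k3] as OpenCV has them; the pictures are not rectified), "cam_to_world" (4x4, takes a point from camera to world coordinates). Camera axes: x right, y down, z forward; pixel columns grow to the right and rows downward; lengths in m; the calibration is good to about 2 mm. A picture is of the moment at which its call begins. get_calibration takes no time and is no camera call.
- robot.hand_in(): hands the job in, once; it reports no verdict.
The state is a dict: "clock": time; "joint_pos": joint angles; "joint_vel": joint speeds; "joint_efforts": joint torques, N m; "position": TCP position; "tool_rot": TCP orientation; "wrist_force": force on the tool from outside, world axes, zero at the start; "wrist_torque": the same for the moment, N m; "grip_width": finger opening in m.
Only numpy, scipy, OpenCV 4.12 (cv2) and the standard library are available. Lean on these libraries where they do the work, as an engineer would, in place of code of your own. Each camera call takes 0.05 s, during which the arm holds its last target. There are 200 camera calls.

## Working session

There is one attempt and no reset: what is moved stays moved. The work goes in short steps, Python scripts to look and compute and a tool call to move; the robot and the scene stay as the last step left them, time stands still between calls to the robot, and variables do not carry over. Pictures are saved under pics/ and viewed, about 8 in all and at most 12, crops included, and the job is handed in when it is done.

Besides the shell and the picture viewer there is one more tool, called after "Emit:" as name(argument=value, ...), one argument or row to a line, values as JSON. jog_arm: Moves the arm, as the interface text tells. Its arguments: {"type":"object","properties":{"increments":{"type":"array","items":{"type":"array"}}},"required":["increments"]}

```bash
mkdir -p pics
cat > h.py <<'E'
import numpy as np, cv2
from workcell import robot, vision
def snap(name):
    p,d=vision.capture(name); c=vision.get_calibration(name)
    np.savez(f'{name}.npz',p=p,d=d); return p,d,c
def world(name,d,c,u,v,r=1):
    u=int(round(u));v=int(round(v))
    w=d[max(v-r,0):v+r+1,max(u-r,0):u+r+1]; w=w[w>0]; z=np.median(w)
    n=cv2.undistortPoints(np.array([[[u,v]]],float),c['mtx'],c['D'])[0,0]
    return (c['cam_to_world']@np.array([n[0]*z,n[1]*z,z,1]))[:3]
def cloud(d,c):
    H,W=d.shape; uv=np.stack(np.meshgrid(np.arange(W),np.arange(H)),-1).reshape(-1,1,2).astype(float)
    n=cv2.undistortPoints(uv,c['mtx'],c['D'])[:,0]; z=d.reshape(-1,1)
    P=np.hstack([n*z,z,np.ones_like(z)])@c['cam_to_world'].T
    return P[:,:3].reshape(H,W,3)
def proj(c,X):
    T=np.linalg.inv(c['cam_to_world']); X=np.atleast_2d(X).astype(float)
    return cv2.projectPoints(X,cv2.Rodrigues(T[:3,:3])[0],T[:3,3],c['mtx'],c['D'])[0][:,0]
E
python3 - <<'E'
from h import *
for n in ['top','side']:
    p,d,c=snap(n); cv2.imwrite(f'pics/{n}0.png',p[:,:,::-1]); print(n,c['cam_to_world'].round(3).tolist())
s=robot.sense(); print(s)
E
```

```text
top [[-0.011, -0.988, 0.151, 0.374], [-1.0, 0.014, 0.017, -0.131], [-0.019, -0.151, -0.988, 1.242], [0.0, 0.0, 0.0, 1.0]]
side [[1.0, -0.013, 0.027, 0.514], [-0.029, -0.567, 0.823, -1.151], [0.004, -0.824, -0.567, 0.78], [0.0, 0.0, 0.0, 1.0]]
{'clock': 0.1, 'joint_pos': array([-1.13801249e+00,  2.41352866e-01,  3.90770966e-03,  1.33520751e+00,
       -3.10331782e-05,  1.57077566e+00]), 'joint_vel': array([-2.35135331e-03, -1.66323792e-03,  3.60174367e-03, -8.38505390e-06,
        7.36263428e-04, -1.27084894e-03]), 'joint_efforts': array([-2.64285500e-04, -3.73137403e+01,  2.53009719e+01,  1.08469545e-02,
       -4.40890085e-05, -2.56181423e-06]), 'position': array([ 0.20946264, -0.45340999,  0.23051298]), 'tool_rot': array([-4.87029177e-04,  8.42442035e-01, -5.38786188e-01, -7.90278660e-04]), 'wrist_force': array([ 0.98665608,  0.10522022, -0.12801737]), 'wrist_torque': array([-0.02235449, -0.00258737,  0.02154244]), 'grip_width': 0.08513169249186602}
```

View pics/top0.png

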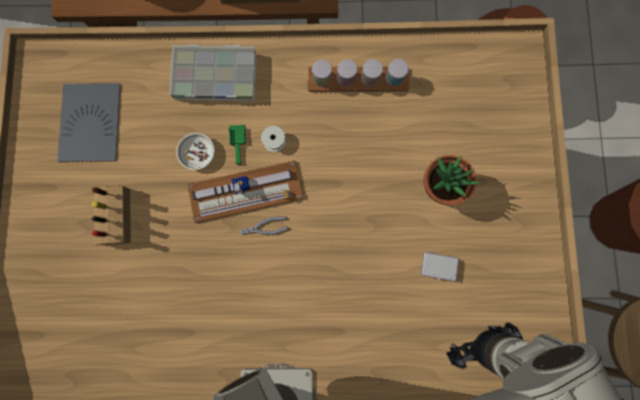

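View pics/side0.png

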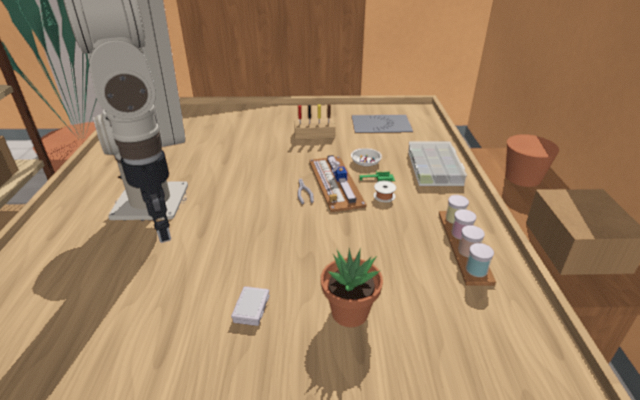

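Top view: the gauge is at about (245,190), with the blue stop near (240,184). World +y is to the left and +x is up. Next I'll measure from the clouds and crop in.

Run:
```python
from h import *
for n,roi in [('top',(180,150,310,230)),('side',(290,140,380,220))]:
    z=np.load(n+'.npz'); p,d=z['p'],z['d']; c=vision.get_calibration(n)
    P=cloud(d,c); x0,y0,x1,y1=roi; q=p[y0:y1,x0:x1].astype(int); Q=P[y0:y1,x0:x1]; D=d[y0:y1,x0:x1]>0
    R,G,B=q[...,0],q[...,1],q[...,2]
    m=(Q[...,2]>.006)&(Q[...,2]<.1)&D
    k,l,st,_=cv2.connectedComponentsWithStats(m.astype(np.uint8))
    i=1+np.argmax(st[1:,4]); X=Q[l==i][:,:2]
    print(n,'base rect',cv2.minAreaRect((X*1000).astype(np.float32)))
    b=(B>R+40)&(B>G+25)&D; print('blue',b.sum(),Q[b].mean(0).round(4),Q[b].min(0).round(4),Q[b].max(0).round(4))
    r=(R>G+70)&(R>B+70)&(G<70)&D; print('red',[(int(u+x0),int(v+y0),q[v,u].tolist(),Q[v,u].round(3).tolist()) for v,u in np.argwhere(r)][:12])
    cv2.imwrite(f'pics/{n}crop.png',cv2.resize(p[y0:y1,x0:x1,::-1],None,fx=6,fy=6,interpolation=cv2.INTER_CUBIC))
```

```text
top base rect ((584.70263671875, 91.44974517822266), (120.73731994628906, 319.86297607421875), 11.920209884643555)
blue 88 [0.6037 0.0933 0.048 ] [0.5813 0.0783 0.0422] [0.6185 0.1187 0.0549]
red []
side base rect ((584.1624755859375, 89.01001739501953), (116.12672424316406, 328.6903991699219), 11.77959156036377)
blue 91 [0.601  0.0841 0.0398] [0.5802 0.0711 0.0203] [0.6191 0.1182 0.0483]
red []
```

View pics/topcrop.png

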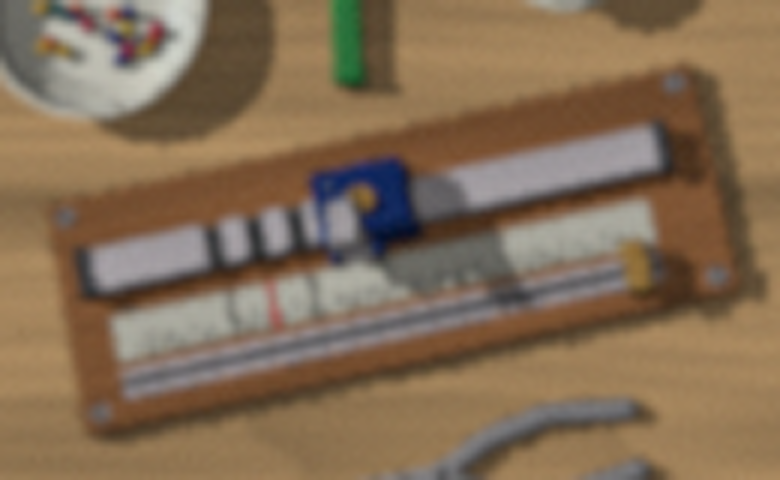

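View pics/sidecrop.png

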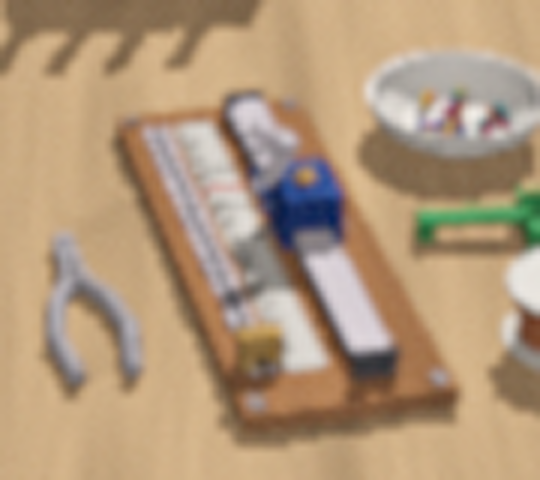

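Top crop: brass cap at crop (362,197), notches at (215,246), (257,237) and (298,228), red line at (275,303). The arm is raised at (345,220). Side crop: the -y face of the stop is clear.

```bash
cat >> h.py <<'E'
def onplane(c,u,v,z):
    n=cv2.undistortPoints(np.array([[[u,v]]],float),c['mtx'],c['D'])[0,0]
    T=c['cam_to_world']; r=T[:3,:3]@np.array([n[0],n[1],1]); o=T[:3,3]
    return o+r*(z-o[2])/r[2]
a=np.radians(11.85); O=np.array([.6016,.0935]); ex=np.array([np.cos(a),np.sin(a)]); ey=np.array([-np.sin(a),np.cos(a)])
def G(P): q=np.asarray(P)[:2]-O; return np.array([q@ex,q@ey])*1000
def W(x,y): return O+(x*ex+y*ey)/1000
E
python3 - <<'E'
from h import *
c=vision.get_calibration('top')
def f(l,U,V,z): 
    P=onplane(c,180+(U-2.5)/6,150+(V-2.5)/6,z); print(l,P.round(4),G(P).round(1))
f('n80',215,246,.022);f('n60',257,237,.022);f('n40',298,228,.022);f('red',275,303,.013);f('cap',362,197,.051)
f('railL',90,272,.02);f('railR',660,147,.024)
for l,U,V in [('cTL',55,210),('cTR',685,68),('cBR',735,290),('cBL',92,432)]: f(l,U,V,.012)
f('blueTL',313,178,.047);f('blueTR',403,160,.047);f('blueBR',418,232,.047)
c=vision.get_calibration('side')
def f(l,U,V,z): 
    P=onplane(c,290+(U-2.5)/6,140+(V-2.5)/6,z); print('s',l,P.round(4),G(P).round(1))
f('cap',307,177,.051); f('face top L',277,208,.047); f('face top R',341,197,.047);f('red',222,187,.013);f('brassblk',258,340,.032)
for l,x,y in [('face start?',0,-62),('red face',0,38),('pin',-23,67)]: print(l,W(x,y))
E
```

```text
n80 [0.5851 0.1734 0.022 ] [ 0.3 81.6]
n60 [0.5892 0.1535 0.022 ] [ 0.1 61.3]
n40 [0.5932 0.134  0.022 ] [ 0.1 41.3]
red [0.5586 0.1463 0.013 ] [-31.3  60.5]
cap [0.6023 0.098  0.051 ] [1.6 4.3]
railL [0.5737 0.2333 0.02  ] [  1.4 142.6]
railR [ 0.6297 -0.0391  0.024 ] [   0.3 -135.6]
cTL [0.6055 0.2535 0.012 ] [ 36.7 155.8]
cTR [ 0.6711 -0.0505  0.012 ] [  38.5 -155.2]
cBR [ 0.562 -0.074  0.012] [ -73.2 -155.8]
cBL [0.4979 0.2323 0.012 ] [-73.  157.2]
blueTL [0.6125 0.1219 0.047 ] [16.5 25.6]
blueTR [0.6205 0.0798 0.047 ] [ 15.7 -17.3]
blueBR [0.5861 0.0724 0.047 ] [-19.5 -17.5]
s cap [0.6023 0.0927 0.051 ] [ 0.6 -0.9]
s face top L [0.5847 0.0669 0.047 ] [-22.  -22.6]
s face top R [0.6201 0.0777 0.047 ] [ 14.8 -19.3]
s red [0.5577 0.1473 0.013 ] [-31.9  61.7]
s brassblk [ 0.5702 -0.0383  0.032 ] [ -57.8 -122.5]
face start? [0.61433171 0.03282131]
red face [0.59379669 0.13069017]
pin [0.5653317  0.15434908]
```

Emit:
jog_arm(
  increments=[
    [[0,0,-3.2],[1.5,1.8,0],1],
    [[0,0,-3.2],[2.5,3,0],1],
    [[0,0,-3.2],[2.5,3,0],1],
    [[0,0,-3.3],[2.5,3,0],1],
    [[0,0,0],[2.5,3,0],1],
    [[0,0,0],[2.5,3,0],1],
    [[0,0,0],[2.5,3,0],1],
    [[0,0,0],[2.5,3,0],1],
    [[0,0,0],[2.5,3,0],1],
    [[0,0,0],[2.5,3,0],1],
    [[0,0,0],[2.5,3,0],1],
    [[0,0,0],[2.5,3,0],1],
  ],
)

```text
clock: 1.1
position: [0.5013, -0.0924, 0.2251]
tool_rot: [0.001, 0.767, -0.642, -0.005]
wrist_force: [-0.8, -0.9, 0.3]
grip_width: -0.0002
```

Emit:
jog_arm(
  increments=[
    [[0,0,1.8],[2.5,2.8,-1],1],
    [[0,0,0],[2.5,2.8,-1],1],
    [[0,0,0],[2.5,2.8,-2],1],
    [[0,0,0],[2,2.4,-2],1],
    [[0,0,0],[1.2,1.3,-2],1],
    [[0,0,0],[0,0,0],1],
    [[0,0,0],[0,0,0],1],
  ],
)

```text
clock: 1.68
position: [0.614, 0.0425, 0.1393]
tool_rot: [0.001, 0.782, -0.624, -0.005]
wrist_force: [-0.1, -0.8, 0.1]
grip_width: 0.0
```

```bash
sed -i 's/O=np.array(\[.6016,.0935\])/O=np.array([.6014,.0945])/' h.py
cat >> h.py <<'E'
def st():
    s=robot.sense(); q=s['tool_rot']; p=s['position']
    f=s['wrist_force']; print('t',s['clock'].__round__(2),'W',p.round(4),'G',G(p).round(1),'ang',np.degrees(2*np.arctan2(q[2],q[1])).round(1),'q',q.round(3),'F',f.round(1),'Fy',round(float(f[:2]@ey),2))
def go(x,y,z):
    p=robot.sense()['position']; w=W(x,y); print('to',(x,y,z),'cm',((np.r_[w,z/1000]-p)*100).round(2))
E
python3 -c "
from h import *
st(); go(0,-60,32)"
```

```text
t 1.68 W [0.614  0.0425 0.1393] G [  1.6 -53.5] ang -77.2 q [ 0.001  0.782 -0.624 -0.005] F [-0.1 -0.8  0.1] Fy -0.73
to (0, -60, 32) cm [ -0.03  -0.67 -10.73]
```

Emit:
jog_arm(
  increments=[
    [[0,0,-0.8],[0,-0.7,-1.5],1],
    [[0,0,0],[0,0,-2.5],1],
    [[0,0,0],[0,0,-2.5],1],
    [[0,0,0],[0,0,-2],1],
    [[0,0,0],[0,0,-1.2],1],
    [[0,0,0],[0,0,-0.5],1],
    [[0,0,0],[0,0,0],1],
  ],
)

```text
clock: 2.27
position: [0.6121, 0.0286, 0.0402]
tool_rot: [0.0, 0.775, -0.632, -0.003]
wrist_force: [-0.5, 0.3, 0.9]
grip_width: 0.0003
```

```bash
python3 -c "
from h import *
st(); go(0,-60,33)
p,d,c=snap('side'); p=p[130:230,280:400]
cv2.imwrite('pics/s1.png',cv2.resize(p[:,:,::-1],None,fx=6,fy=6,interpolation=cv2.INTER_CUBIC))"
```

```text
t 2.27 W [0.6121 0.0286 0.0402] G [ -3.  -66.7] ang -78.4 q [ 0.     0.775 -0.632 -0.003] F [-0.5  0.3  0.9] Fy 0.42
to (0, -60, 33) cm [ 0.16  0.72 -0.72]
```

View pics/s1.png

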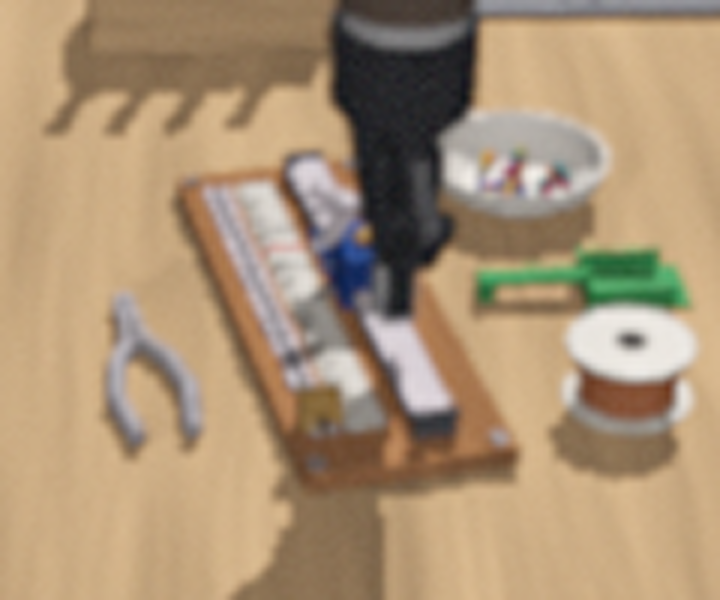

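Fingers are just over the rail, behind the stop's face. Now lowering slightly and approaching along +y.

Emit:
jog_arm(
  increments=[
    [[0,0,0],[0.25,0.1,-0.5],1],
    [[0,0,0],[-0.1,0.5,-0.2],1],
    [[0,0,0],[-0.1,0.5,0],1],
    [[0,0,0],[-0.1,0.5,0],1],
    [[0,0,0],[-0.04,0.2,0],1],
    [[0,0,0],[-0.04,0.2,0],1],
    [[0,0,0],[-0.04,0.2,0],1],
    [[0,0,0],[-0.04,0.2,0],1],
  ],
)

```text
clock: 2.98
position: [0.6144, 0.0547, 0.0403]
tool_rot: [-0.004, 0.775, -0.633, 0.001]
wrist_force: [0.5, -0.5, -0.4]
grip_width: -0.0001
```

```bash
python3 -c "
from h import *
st()"
```

```text
t 2.98 W [0.6144 0.0547 0.0403] G [  4.5 -41.7] ang -78.5 q [-0.004  0.775 -0.633  0.001] F [ 0.5 -0.5 -0.4] Fy -0.54
```

Emit:
jog_arm(
  increments=[
    [[0,0,0],[-0.3,0,-0.3],1],
    [[0,0,0],[-0.1,0,-0.3],1],
    [[0,0,0],[0,0,0],1],
    [[0,0,0],[0,0,0],1],
  ],
)

```text
clock: 3.32
position: [0.6097, 0.0554, 0.0337]
tool_rot: [-0.004, 0.775, -0.632, 0.001]
wrist_force: [0.5, 0.2, 0.3]
grip_width: -0.0001
```

```bash
python3 -c "
from h import *
st()"
```

```text
t 3.32 W [0.6097 0.0554 0.0337] G [  0.1 -39.9] ang -78.4 q [-0.004  0.775 -0.632  0.001] F [0.5 0.2 0.3] Fy 0.13
```

Emit:
jog_arm(
  increments=[
    [[0,0,0],[-0.08,0.4,0],1],
    [[0,0,0],[-0.08,0.4,0],1],
    [[0,0,0],[-0.08,0.4,0],1],
    [[0,0,0],[-0.08,0.4,0],1],
    [[0,0,0],[-0.08,0.4,0],1],
    [[0,0,0],[-0.08,0.4,0],1],
    [[0,0,0],[-0.06,0.3,0],1],
    [[0,0,0],[-0.04,0.2,0],1],
  ],
)

```text
clock: 3.98
position: [0.6032, 0.0847, 0.0333]
tool_rot: [-0.002, 0.774, -0.633, 0.002]
wrist_force: [0.3, -0.9, -0.4]
grip_width: -0.0002
```

```bash
python3 -c "
from h import *
st()
p,d,c=snap('side'); P=cloud(d,c); q=p.astype(int); m=(q[...,2]>q[...,0]+40)&(q[...,2]>q[...,1]+25)&(d>0)
m[:140]=0;m[220:]=0;m[:,:290]=0;m[:,380:]=0
g=np.array([G(x) for x in P[m]]); print(m.sum(),g.min(0),g.max(0),np.median(g,0)); st()"
```

```text
t 3.98 W [0.6032 0.0847 0.0333] G [ -0.3 -10. ] ang -78.6 q [-0.002  0.774 -0.633  0.002] F [ 0.3 -0.9 -0.4] Fy -0.98
35 [-21.54006602  -5.50311764] [-6.73185193 31.44889542] [-13.98771818   6.64001373]
t 4.03 W [0.6031 0.0851 0.0333] G [-0.3 -9.5] ang -78.5 q [-0.002  0.774 -0.633  0.002] F [ 0.  -0.2  0.1] Fy -0.25
```

Emit:
jog_arm(
  increments=[
    [[0,0,0],[-0.06,0.3,0],1],
    [[0,0,0],[-0.06,0.3,0],1],
    [[0,0,0],[-0.04,0.2,0],1],
    [[0,0,0],[0,0,0],1],
  ],
)

```text
clock: 4.37
position: [0.6012, 0.094, 0.0333]
tool_rot: [-0.002, 0.774, -0.633, 0.002]
wrist_force: [0.4, -0.6, -0.8]
grip_width: -0.0002
```

```bash
python3 -c "
from h import *
st()
p,d,c=snap('top'); p=p[150:230,180:310]
cv2.imwrite('pics/t2.png',cv2.resize(p[:,:,::-1],None,fx=6,fy=6,interpolation=cv2.INTER_CUBIC))"
```

```text
t 4.37 W [0.6012 0.094  0.0333] G [-0.3 -0.4] ang -78.5 q [-0.002  0.774 -0.633  0.002] F [ 0.4 -0.6 -0.8] Fy -0.71
```

View pics/t2.png

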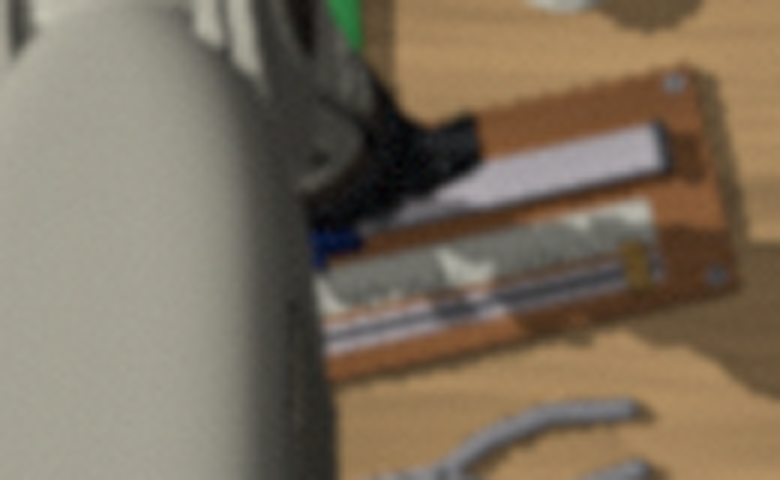

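Blue corner at crop (362,238) puts the face at about +9 mm, so travel is about 0.071. The first notch should come at TCP y of about 8.

Emit:
jog_arm(
  increments=[
    [[0,0,0],[-0.06,0.3,0],1],
    [[0,0,0],[-0.06,0.3,0],1],
    [[0,0,0],[-0.04,0.2,0],1],
    [[0,0,0],[0,0,0],1],
  ],
)

```text
clock: 4.75
position: [0.5998, 0.1015, 0.0334]
tool_rot: [-0.001, 0.774, -0.633, 0.003]
wrist_force: [-0.0, -1.8, -0.0]
grip_width: 0.0001
```

```bash
python3 -c "
from h import *
st()"
```

```text
t 4.75 W [0.5998 0.1015 0.0334] G [-0.1  7.2] ang -78.6 q [-0.001  0.774 -0.633  0.003] F [-0.  -1.8 -0. ] Fy -1.77
```

Emit:
jog_arm(
  increments=[
    [[0,0,0],[-0.03,0.15,0],1],
    [[0,0,0],[0,0,0],1],
  ],
)

```text
clock: 4.92
position: [0.5996, 0.1022, 0.0334]
tool_rot: [-0.001, 0.774, -0.634, 0.004]
wrist_force: [1.0, -1.5, -1.0]
grip_width: 0.0001
```

```bash
python3 -c "
from h import *
st()"
```

```text
t 4.92 W [0.5996 0.1022 0.0334] G [-0.2  7.9] ang -78.6 q [-0.001  0.774 -0.634  0.004] F [ 1.  -1.5 -1. ] Fy -1.67
```

Emit:
jog_arm(
  increments=[
    [[0,0,0],[-0.03,0.15,0],1],
    [[0,0,0],[0,0,0],1],
  ],
)

```text
clock: 5.08
position: [0.5993, 0.1035, 0.0334]
tool_rot: [-0.001, 0.773, -0.634, 0.004]
wrist_force: [-0.1, -0.6, -0.8]
grip_width: 0.0
```

```bash
python3 -c "
from h import *
st()"
```

```text
t 5.08 W [0.5993 0.1035 0.0334] G [-0.2  9.2] ang -78.7 q [-0.001  0.773 -0.634  0.004] F [-0.1 -0.6 -0.8] Fy -0.53
```

Emit:
jog_arm(
  increments=[
    [[0,0,0],[-0.03,0.15,0],1],
    [[0,0,0],[0,0,0],1],
  ],
)

```text
clock: 5.25
position: [0.5989, 0.1054, 0.0334]
tool_rot: [-0.001, 0.773, -0.634, 0.003]
wrist_force: [0.8, -2.3, -0.8]
grip_width: 0.0003
```

Emit:
jog_arm(
  increments=[
    [[0,0,0],[-0.03,0.15,0],1],
    [[0,0,0],[0,0,0],1],
  ],
)

```text
clock: 5.42
position: [0.5984, 0.1078, 0.0334]
tool_rot: [-0.001, 0.774, -0.634, 0.003]
wrist_force: [0.1, -0.4, 0.5]
grip_width: -0.0001
```

Emit:
jog_arm(
  increments=[
    [[0,0,0],[-0.03,0.15,0],1],
    [[0,0,0],[0,0,0],1],
  ],
)

```text
clock: 5.58
position: [0.5979, 0.1101, 0.0334]
tool_rot: [-0.002, 0.774, -0.633, 0.002]
wrist_force: [0.9, -1.0, 0.6]
grip_width: 0.0005
```

Emit:
jog_arm(
  increments=[
    [[0,0,0],[-0.03,0.15,0],1],
    [[0,0,0],[0,0,0],1],
  ],
)

```text
clock: 5.75
position: [0.5975, 0.1122, 0.0333]
tool_rot: [-0.002, 0.774, -0.633, 0.002]
wrist_force: [0.1, -1.0, -0.0]
grip_width: -0.0001
```

```bash
python3 -c "
from h import *
st()
p,d,c=snap('top'); a1=p[165:225,195:275]
q,d,c=snap('side'); a2=q[140:200,310:390]
cv2.imwrite('pics/c3.png',cv2.resize(np.hstack([a1,a2])[:,:,::-1],None,fx=5,fy=5,interpolation=cv2.INTER_CUBIC))"
```

```text
t 5.75 W [0.5975 0.1122 0.0333] G [-0.2 18.1] ang -78.6 q [-0.002  0.774 -0.633  0.002] F [ 0.1 -1.  -0. ] Fy -1.01
```

View pics/c3.png

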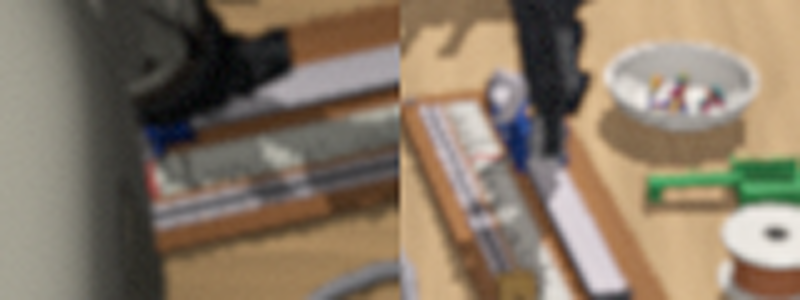

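Top panel: the blue block's corner is at about (193,135) and the red line at (152,180). Side panel: the finger is against the block face. Now converting to travel.

```bash
python3 -c "
from h import *
c=vision.get_calibration('top')
for u,v in [(180+361/6-.4,150+238/6-.4),(195+193/5-.4,165+135/5-.4)]: print(G(onplane(c,u,v,.047)))
print(G(onplane(c,180+418/6-.4,150+232/6-.4,.047)), 'travel=y+62')"
```

```text
[-16.5442329    8.01742564]
[-19.01961156  27.25210319]
[-19.59526273 -18.54901059] travel=y+62
```

Emit:
jog_arm(
  increments=[
    [[0,0,0],[-0.04,0.2,0],1],
    [[0,0,0],[-0.02,0.1,0],1],
    [[0,0,0],[0,0,0],1],
    [[0,0,0],[0,0,0],1],
  ],
)

```text
clock: 6.18
position: [0.5968, 0.1157, 0.0333]
tool_rot: [-0.002, 0.774, -0.633, 0.002]
wrist_force: [-0.1, -0.8, -0.9]
grip_width: 0.0004
```

Emit:
jog_arm(
  increments=[
    [[0,0,0],[-0.02,0.1,0],1],
    [[0,0,0],[0,0,0],1],
  ],
)

```text
clock: 6.35
position: [0.5967, 0.1173, 0.0334]
tool_rot: [-0.003, 0.774, -0.633, 0.002]
wrist_force: [1.1, -0.1, 0.5]
grip_width: 0.0001
```

Emit:
jog_arm(
  increments=[
    [[0,0,0],[-0.02,0.1,0],1],
    [[0,0,0],[0,0,0],1],
  ],
)

```text
clock: 6.52
position: [0.5966, 0.1188, 0.0335]
tool_rot: [-0.003, 0.774, -0.633, 0.001]
wrist_force: [-0.5, 0.5, -0.2]
grip_width: 0.0003
```

```bash
python3 -c "
from h import *
st()"
```

```text
t 6.52 W [0.5966 0.1188 0.0335] G [ 0.3 24.7] ang -78.5 q [-0.003  0.774 -0.633  0.001] F [-0.5  0.5 -0.2] Fy 0.63
```

Force has dropped to zero, so it may have snapped in. Backing off to look.

Emit:
jog_arm(
  increments=[
    [[0,0,0],[0.2,-1,0],1],
    [[0,0,0],[0.3,-1.5,0.5],1],
    [[0,0,0],[0.6,-3,2.5],1],
    [[0,0,0],[0.6,-3.5,2.5],1],
    [[0,0,0],[0.6,-3.5,2],1],
    [[0,0,0],[0.6,-3.5,0],1],
    [[0,0,0],[0,0,0],1],
  ],
)

```text
clock: 7.1
position: [0.6244, -0.0488, 0.1104]
tool_rot: [-0.001, 0.777, -0.63, 0.002]
wrist_force: [-0.9, -0.1, -0.4]
grip_width: 0.0
```

```bash
python3 -c "
from h import *
st()
p,d,c=snap('top'); a1=p[160:220,190:270]
q,d,c=snap('side'); a2=q[140:200,300:380]
cv2.imwrite('pics/c4.png',cv2.resize(np.hstack([a1,a2])[:,:,::-1],None,fx=5,fy=5,interpolation=cv2.INTER_CUBIC))"
```

```text
t 7.1 W [ 0.6244 -0.0488  0.1104] G [  -6.9 -145. ] ang -78.1 q [-0.001  0.777 -0.63   0.002] F [-0.9 -0.1 -0.4] Fy 0.06
```

View pics/c4.png

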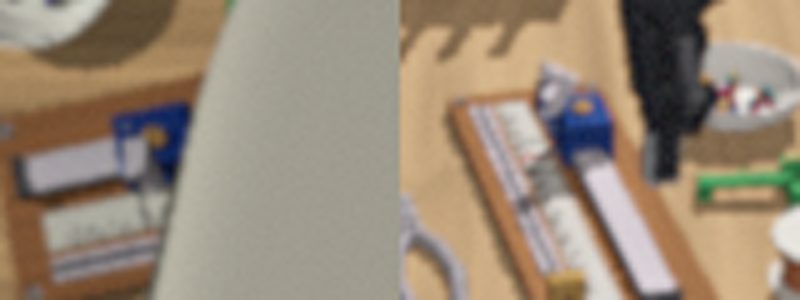

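```bash
python3 -c "
from h import *
c=vision.get_calibration('top')
f=lambda U,V,z:print(G(onplane(c,190+U/5-.4,160+V/5-.4,z)))
f(155,137,.051); f(113,118,.047); f(187,105,.047)
print('start cap',G(onplane(c,180+362/6-.4,150+197/6-.4,.051)), 'TL',G(onplane(c,180+313/6-.4,150+178/6-.4,.047)))
c=vision.get_calibration('side')
f=lambda U,V,z:print('s',G(onplane(c,300+(U-400)/5-.4,140+V/5-.4,z)))
f(590,98,.051); f(565,123,.047);f(612,118,.047)
print('start cap',G(onplane(c,290+307/6-.4,140+177/6-.4,.051)))"
```

```text
[ 0.68186505 58.54225986]
[17.42065247 80.37792739]
[15.60372201 38.3686431 ]
start cap [1.56950488 3.24703083] TL [16.41145423 24.55493579]
s [ 7.46986756 64.67831792]
s [-15.79789311  42.12857006]
s [16.78705795 41.5003665 ]
start cap [ 0.5802991  -2.08060413]
```

```bash
python3 -c "
from h import *
go(0,0,34)"
```

```text
to (0, 0, 34) cm [-2.23 13.86 -7.6 ]
```

Emit:
jog_arm(
  increments=[
    [[0,0,0],[-0.4,3,-1],1],
    [[0,0,0],[-0.5,3,-2],1],
    [[0,0,0],[-0.5,3,-2],1],
    [[0,0,0],[-0.5,2.5,-1.5],1],
    [[0,0,0],[-0.2,1,-0.5],1],
    [[0,0,0],[0,0,0],1],
    [[0,0,0],[0,0,0],1],
  ],
)

```text
clock: 7.78
position: [0.5978, 0.088, 0.0355]
tool_rot: [-0.001, 0.779, -0.627, -0.001]
wrist_force: [0.5, -0.0, 0.4]
grip_width: 0.0
```

```bash
python3 -c "
from h import *
st();go(0,22,34)"
```

```text
t 7.78 W [0.5978 0.088  0.0355] G [-4.9 -5.6] ang -77.7 q [-0.001  0.779 -0.627 -0.001] F [ 0.5 -0.   0.4] Fy -0.12
to (0, 22, 34) cm [-0.09  2.8  -0.15]
```

Emit:
jog_arm(
  increments=[
    [[0,0,0],[0,0.8,0],1],
    [[0,0,0],[0,0.8,0],1],
    [[0,0,0],[-0.05,0.6,0],1],
    [[0,0,0],[0,0.2,0],1],
    [[0,0,0],[0,0,0],1],
    [[0,0,0],[0,0,0],1],
  ],
)

```text
clock: 8.28
position: [0.601, 0.1114, 0.0393]
tool_rot: [-0.003, 0.777, -0.629, 0.001]
wrist_force: [0.5, -0.6, -0.4]
grip_width: -0.0
```

```bash
python3 -c "
from h import *
st()"
```

```text
t 8.28 W [0.601  0.1114 0.0393] G [ 3.1 16.6] ang -78.0 q [-0.003  0.777 -0.629  0.001] F [ 0.5 -0.6 -0.4] Fy -0.72
```

Emit:
jog_arm(
  increments=[
    [[0,0,0],[-0.02,0.1,0],1],
    [[0,0,0],[0,0,0],1],
    [[0,0,0],[0,0,0],1],
  ],
)

```text
clock: 8.53
position: [0.6016, 0.1114, 0.0401]
tool_rot: [-0.004, 0.777, -0.63, 0.002]
wrist_force: [-0.0, -0.2, 0.2]
grip_width: 0.0001
```

```bash
python3 -c "
from h import *
st()"
```

```text
t 8.53 W [0.6016 0.1114 0.0401] G [ 3.7 16.5] ang -78.1 q [-0.004  0.777 -0.63   0.002] F [-0.  -0.2  0.2] Fy -0.22
```

Emit:
jog_arm(
  increments=[
    [[0,0,0],[-0.3,0.3,-0.4],1],
    [[0,0,0],[-0.1,0.2,0],1],
    [[0,0,0],[-0.1,0.2,0],1],
    [[0,0,0],[0,0,0],1],
    [[0,0,0],[0,0,0],1],
  ],
)

```text
clock: 8.95
position: [0.5955, 0.1184, 0.0353]
tool_rot: [-0.003, 0.777, -0.63, 0.002]
wrist_force: [0.0, -0.7, -0.2]
grip_width: 0.0
```

Emit:
jog_arm(
  increments=[
    [[0,0,0],[0,0.1,0],1],
    [[0,0,0],[0,0,0],1],
  ],
)

```text
clock: 9.12
position: [0.5954, 0.1196, 0.0352]
tool_rot: [-0.003, 0.777, -0.63, 0.002]
wrist_force: [-0.4, 0.3, 0.3]
grip_width: -0.0004
```

```bash
python3 -c "
from h import *
st()"
```

```text
t 9.12 W [0.5954 0.1196 0.0352] G [-0.7 25.8] ang -78.1 q [-0.003  0.777 -0.63   0.002] F [-0.4  0.3  0.3] Fy 0.32
```

Emit:
jog_arm(
  increments=[
    [[0,0,0],[-0.01,0.06,0],1],
    [[0,0,0],[0,0,0],1],
  ],
)

```text
clock: 9.28
position: [0.5954, 0.1201, 0.0352]
tool_rot: [-0.003, 0.777, -0.63, 0.002]
wrist_force: [0.7, -0.3, -0.3]
grip_width: 0.0
```

Emit:
jog_arm(
  increments=[
    [[0,0,0],[-0.01,0.06,0],1],
    [[0,0,0],[0,0,0],1],
  ],
)

```text
clock: 9.45
position: [0.5954, 0.1202, 0.0352]
tool_rot: [-0.002, 0.776, -0.63, 0.002]
wrist_force: [-0.7, -0.2, -0.0]
grip_width: -0.0002
```

```bash
python3 -c "
from h import *
st()"
```

```text
t 9.45 W [0.5954 0.1202 0.0352] G [-0.6 26.4] ang -78.1 q [-0.002  0.776 -0.63   0.002] F [-0.7 -0.2 -0. ] Fy -0.02
```

Clear of the notch: no sliding force where an unsnapped stop would have given 1 N. Next: retract, rise, and go to the +x side of the arm.

Emit:
jog_arm(
  increments=[
    [[0,0,0],[0.2,-0.8,0],1],
    [[0,0,0],[0.2,-0.8,1.5],1],
    [[0,0,0],[0,0,3],1],
    [[0,0,0],[0,0,3],1],
    [[0,0,0],[0,0,1.5],1],
    [[0,0,0],[0,0,0],1],
    [[0,0,0],[0,0,0],1],
  ],
)

```text
clock: 10.03
position: [0.5979, 0.1007, 0.1265]
tool_rot: [-0.001, 0.776, -0.63, 0.0]
wrist_force: [-0.2, 0.4, -0.1]
grip_width: -0.0001
```

```bash
python3 -c "
from h import *
st();go(38,67,110)"
```

```text
t 10.03 W [0.5979 0.1007 0.1265] G [-2.1  6.8] ang -78.2 q [-0.001  0.776 -0.63   0.   ] F [-0.2  0.4 -0.1] Fy 0.46
to (38, 67, 110) cm [ 2.69  6.72 -1.65]
```

Emit:
jog_arm(
  increments=[
    [[0,0,0],[2,0.3,0],1],
    [[0,0,0],[1.5,1,0],1],
    [[0,0,0],[0,2,0],1],
    [[0,0,0],[-0.4,2,-1],1],
    [[0,0,0],[-0.3,1.2,-0.6],1],
    [[0,0,0],[0,0,0],1],
    [[0,0,0],[0,0,0],1],
  ],
)

```text
clock: 10.62
position: [0.6247, 0.1508, 0.0993]
tool_rot: [0.0, 0.784, -0.62, -0.009]
wrist_force: [0.4, 0.3, 0.1]
grip_width: 0.0001
```

```bash
python3 -c "
from h import *
st();go(36,67,61)
q,d,c=snap('side'); a2=q[130:210,290:390]
cv2.imwrite('pics/c5.png',cv2.resize(a2[:,:,::-1],None,fx=6,fy=6,interpolation=cv2.INTER_CUBIC))"
```

```text
t 10.62 W [0.6247 0.1508 0.0993] G [34.4 50.3] ang -76.7 q [ 0.     0.784 -0.62  -0.009] F [0.4 0.3 0.1] Fy 0.22
to (36, 67, 61) cm [-0.18  1.67 -3.83]
```

View pics/c5.png

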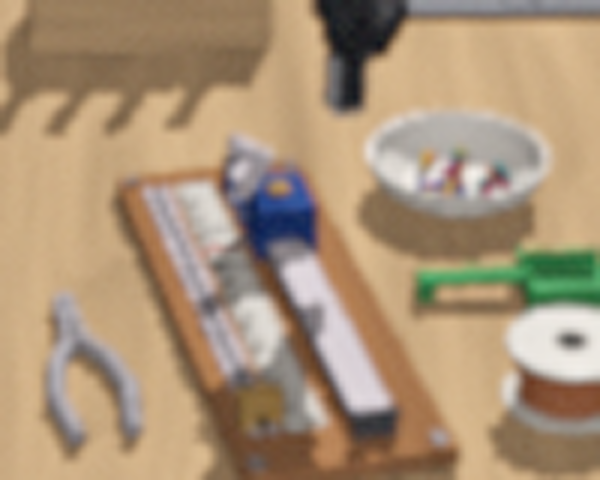

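Side crop: arm still raised at (245,165), block at (282,215), fingertip at (345,108), on the +x side and clear. Lowering.

Emit:
jog_arm(
  increments=[
    [[0,0,-1],[-0.1,1,-0.5],1],
    [[0,0,0],[0,0.7,-1],1],
    [[0,0,0],[0,0,-1],1],
    [[0,0,0],[0,0,-0.6],1],
    [[0,0,0],[0,0,0],1],
    [[0,0,0],[0,0,0],1],
  ],
)

```text
clock: 11.17
position: [0.6253, 0.1545, 0.0645]
tool_rot: [-0.002, 0.784, -0.62, -0.013]
wrist_force: [0.0, 0.7, 0.1]
grip_width: 0.0
```

```bash
python3 -c "
from h import *
st();go(30,67,61)"
```

```text
t 11.17 W [0.6253 0.1545 0.0645] G [35.7 53.8] ang -76.7 q [-0.002  0.784 -0.62  -0.013] F [0.  0.7 0.1] Fy 0.71
to (30, 67, 61) cm [-0.83  1.17 -0.35]
```

Emit:
jog_arm(
  increments=[
    [[0,0,0],[-0.3,0.8,-0.1],1],
    [[0,0,0],[-0.2,0.5,0],1],
    [[0,0,0],[0,0.3,0],1],
    [[0,0,0],[0,0,0],1],
    [[0,0,0],[0,0,0],1],
  ],
)

```text
clock: 11.58
position: [0.6221, 0.1649, 0.0643]
tool_rot: [-0.004, 0.788, -0.615, -0.015]
wrist_force: [-0.4, -0.9, 0.1]
grip_width: 0.0005
```

```bash
python3 -c "
from h import *
st();go(10,67,61)"
```

```text
t 11.58 W [0.6221 0.1649 0.0643] G [34.7 64.6] ang -75.9 q [-0.004  0.788 -0.615 -0.015] F [-0.4 -0.9  0.1] Fy -0.77
to (10, 67, 61) cm [-2.47 -0.27 -0.33]
```

Emit:
jog_arm(
  increments=[
    [[0,0,0],[-0.5,-0.08,-0.1],1],
    [[0,0,0],[-0.5,-0.08,0],1],
    [[0,0,0],[-0.5,-0.08,0],1],
    [[0,0,0],[-0.3,-0.05,0],1],
    [[0,0,0],[0,0,0],1],
  ],
)

```text
clock: 12.0
position: [0.6025, 0.1613, 0.0641]
tool_rot: [-0.005, 0.789, -0.614, -0.015]
wrist_force: [-0.2, 0.4, 0.2]
grip_width: 0.0002
```

```bash
python3 -c "
from h import *
st();go(-19,67,61)"
```

```text
t 12.0 W [0.6025 0.1613 0.0641] G [14.8 65.1] ang -75.8 q [-0.005  0.789 -0.614 -0.015] F [-0.2  0.4  0.2] Fy 0.4
to (-19, 67, 61) cm [-3.35 -0.51 -0.31]
```

Emit:
jog_arm(
  increments=[
    [[0,0,0],[-0.3,-0.05,0],1],
    [[0,0,0],[-0.3,-0.05,0],1],
    [[0,0,0],[-0.3,-0.05,0],1],
    [[0,0,0],[-0.3,-0.05,0],1],
    [[0,0,0],[0,0,0],1],
  ],
)

```text
clock: 12.42
position: [0.5896, 0.1584, 0.0647]
tool_rot: [-0.006, 0.789, -0.614, -0.015]
wrist_force: [0.4, -0.0, 0.5]
grip_width: 0.0002
```

Emit:
jog_arm(
  increments=[
    [[0,0,0],[-0.3,-0.05,0],1],
    [[0,0,0],[-0.3,-0.05,0],1],
    [[0,0,0],[-0.3,-0.05,0],1],
    [[0,0,0],[-0.3,-0.05,0],1],
    [[0,0,0],[-0.3,-0.05,0],1],
    [[0,0,0],[-0.3,-0.05,0],1],
    [[0,0,0],[0,0,0],1],
  ],
)

```text
clock: 13.0
position: [0.5695, 0.1543, 0.0644]
tool_rot: [-0.005, 0.789, -0.614, -0.015]
wrist_force: [0.2, -0.6, -0.1]
grip_width: -0.0001
```

```bash
python3 -c "
from h import *
st()"
```

```text
t 13.0 W [0.5695 0.1543 0.0644] G [-18.9  65.1] ang -75.7 q [-0.005  0.789 -0.614 -0.015] F [ 0.2 -0.6 -0.1] Fy -0.62
```

Now back off and up, then clear off to look.

Emit:
jog_arm(
  increments=[
    [[0,0,0],[1,0.2,0.3],1],
    [[0,0,0],[1,0.2,2],1],
    [[0,0,0],[0,0,3],1],
    [[0,0,0],[0,0,4],1],
    [[0,0,0],[0,-2,4],1],
    [[0,0,0],[0,-4,1],1],
    [[0,0,0],[-0.5,-4,0],1],
    [[0,0,0],[-0.5,-4,0],1],
    [[0,0,0],[-1,-4,0],1],
    [[0,0,0],[-1,-4,0],1],
    [[0,0,0],[-1,-4,0],1],
    [[0,0,0],[-1,-4,0],1],
  ],
)

```text
clock: 14.0
position: [0.5376, -0.1409, 0.2127]
tool_rot: [-0.006, 0.795, -0.606, -0.013]
wrist_force: [0.7, -0.0, 0.2]
grip_width: 0.0003
```

Emit:
jog_arm(
  increments=[
    [[0,0,0],[-2,-3,0],1],
    [[0,0,0],[-2,-3,0],1],
    [[0,0,0],[-2,-3,0],1],
    [[0,0,0],[-2,-2,0],1],
    [[0,0,0],[-2,-1,0],1],
    [[0,0,0],[0,0,0],1],
    [[0,0,0],[0,0,0],1],
  ],
)

```text
clock: 14.58
position: [0.4296, -0.2756, 0.2129]
tool_rot: [-0.005, 0.791, -0.612, -0.01]
wrist_force: [0.1, 1.0, 0.6]
grip_width: -0.0001
```

```bash
python3 -c "
from h import *
st()
p,d,c=snap('top'); a1=p[150:230,180:310]; cv2.imwrite('pics/t6.png',cv2.resize(a1[:,:,::-1],None,fx=6,fy=6,interpolation=cv2.INTER_CUBIC))
q,d,c=snap('side'); a2=q[140:210,290:390]
cv2.imwrite('pics/s6.png',cv2.resize(a2[:,:,::-1],None,fx=6,fy=6,interpolation=cv2.INTER_CUBIC))"
```

```text
t 14.58 W [ 0.4296 -0.2756  0.2129] G [-244.1 -327. ] ang -75.4 q [-0.005  0.791 -0.612 -0.01 ] F [0.1 1.  0.6] Fy 0.92
```

View pics/t6.png

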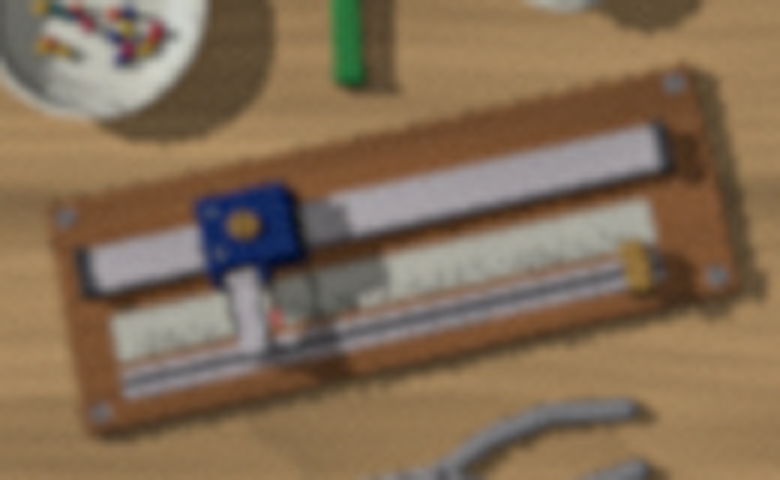

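View pics/s6.png

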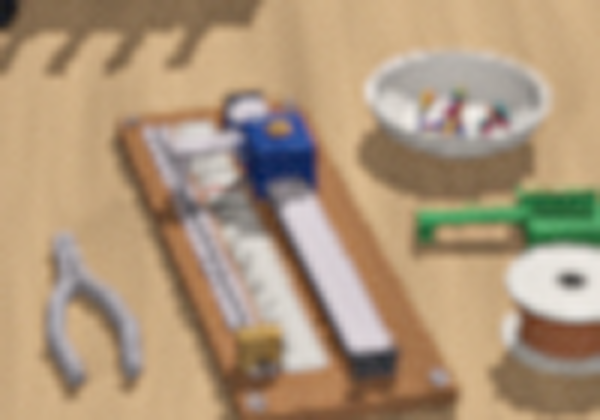

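The arm now lies flat across the groove, from (240,270) to (255,350) in the top crop. The cap is at (243,225). Checking the travel with the same method as at the start.

```bash
python3 -c "
from h import *
z=np.load('top.npz'); p=z['p'].astype(int); c=vision.get_calibration('top')
f=lambda U,V,z:print(G(onplane(c,180+U/6-.4,150+V/6-.4,z)).round(1))
f(243,225,.051)
for U,V in [(195,200),(290,185),(302,252),(212,283)]: f(U,V,.047)
f(255,348,.038); f(240,275,.04)
m=(p[...,2]>p[...,0]+25)&(p[...,2]>p[...,1]+15); m[:170]=0;m[205:]=0;m[:,:205]=0;m[:,240:]=0
v,u=np.nonzero(m); r=cv2.minAreaRect(np.c_[u,v].astype(np.float32)); print(r,G(onplane(c,*r[0],.045)))
b=np.load('side.npz')"
```

```text
[ 0.7 60. ]
[18.2 80.5]
[15.5 35.7]
[-17.   36.2]
[-22.2  79.9]
[-55.   67.8]
[-19.9  67.9]
((220.90541076660156, 188.43243408203125), (13.97391414642334, 15.782302856445312), 80.53767395019531) [-2.16860533 59.62774264]
```

```bash
python3 -c "
from h import *
print(robot.hand_in())"
```

```text
the job is handed in; nothing more can be done
None
```

The gauge is set for 18 cm and the job is handed in, at about 14.7 s of the 58 s allowed. With the fingers shut, I pushed the blue stop over the first notch and into the one at the red line. I then tipped the stop arm over from its +x side and pulled the robot well clear.

**Stop position:** in the final top picture the cap is at gauge y = 60.0 mm and the block centre at 58 to 60 mm; the red-line notch is at 60 mm. The push force fell to zero at the notch. When I went back to check, there was no sliding resistance where a stop that had not dropped in would have given about 1 N.

**Stop arm:** both pictures show it lying flat across the ruler and groove. It measures at gauge y ≈ 68 mm, against the 67 mm expected.

**Everything else:** the pliers, dish, scoop and spool look unmoved. I did not look at the tin and pot again, but the arm's path kept clear of them. The largest push force I read was about 2.3 N.

**Checks that disagreed or fell short:**
- While the stop was in the notch with the arm still raised, the side camera put it about 4 mm further on than the top camera. I trusted the top camera, which agreed with the red line and the notches.
- I never read the 4 to 6 N peak expected at the first notch, because forces were only sampled between steps. The final position shows the stop did pass it.

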